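# Turn the speaker onto its charging key and press it home

## Robot

A 6-joint arm with a two-finger parallel gripper is mounted at the origin on the work surface. World frame = base frame: x ahead of the robot, y to its left, z up, the work surface at z = 0. Lengths are in m, angles in degrees, forces in N, time in s.
With the tool pointing down it reaches from about 0.425 to 0.95 m from the base axis. Payload 14.7 kg.
Tool frame: the origin (TCP) lies between the finger pads; the fingertips stand bot.tcp_to_tips ahead of it and the grasp point (between the pads) lies 8 mm behind it (bot.tcp_to_tips is the distance from the TCP to the fingertips, in m); x points along the fingers, y is the direction in which the jaws open and shut, and the axes are right-handed (so a half turn about x gives the same grasp; the last joint's range is limited). The gripper opens to 85 mm and grips with 20 to 120 N. Pads are 22 mm wide; open, the fingers measure 114 mm over their backs; the gripper's body (76 mm by 85 mm) begins 54 mm behind the grasp point. The pads swing forward as they close: fully open they stand 13 mm farther back than shut.
Start: joints at [62.418, 27.513, 91.461, -0, 61.026, -2.67], TCP at [0.274, 0.59, 0.242] pointing down, gripper open.
Joint ranges: [-157.49, 157.49], [-46.99, 117.5], [13.45, 153.17], [-89.5, 269.5], [5.16, 153.95], [-167.48, 167.48]. Speed limits (degrees/s): [108.29, 108.29, 136.94, 172.46, 172.46, 172.46].

## Interface

Orientations are given as [roll, pitch, yaw] about the fixed x, y, z axes, in that order (R = Rz(yaw) Ry(pitch) Rx(roll)).
In Python, from workcell import bot gives the robot as it stands.
- The arm moves only by the shell command python3 -m pendant 'ROWS' [FORCE]. ROWS is JSON, a list of rows, each a list of 3 entries, a list of its own where there are three numbers: the shift along the tool's x, y, z in cm, then the turn, a rotation vector about the tool's x, y, z in rad, then the opening, from 0 (shut) to 1 (fully open). In form: [[[tx, ty, tz], [rx, ry, rz], claw], ...]. A call has 1 to 12 rows; each row is the pose to reach, as a shift and turn from the pose commanded when the call began, along the tool's axes at that moment; what a row does not reach only later rows make up. A row lasts 1/8 s, in which the tool goes at most 62.5 mm and 10.7 degrees, less where a joint would pass 70% of its speed; a pose out of reach is approached as far as the arm can. A call with a gripper value outside its range is refused whole. The fingers move at their own pace and stop on an object; FORCE is the grip in N (left out, the last holds). Time passes only in rows, so rows that repeat a pose let the fingers close. It gives the time, the measured TCP pose, the force and the opening at its end, in the units of the state.
- bot.read_state(): the state, without advancing time (a new reading comes with each control period).
- bot.read_camera(name): name is "side" or "top"; returns a dict with "frame" (420x560x3 uint8, red, green, blue), "fx", "fy", "cx", "cy" (pixels), "rvec" (rotation vector, rad) and "tvec" (3), from world to camera coordinates, as OpenCV has them. Camera axes: x right, y down, z forward; pixel columns grow to the right and rows downward; lengths in m; the calibration is good to about 2 mm. A picture is of the moment at which its call begins. There is no depth.
- bot.finish_job(): hands the job in, once; it reports no verdict.
The state is a dict: "time": time; "q": joint angles; "qvel": joint speeds; "effort": joint torques, N m; "tcp_pos": TCP position; "eef_rot": TCP orientation; "force": force on the tool from outside, world axes, zero at the start; "wrist_torque": the same for the moment, N m; "width": finger opening in m.
Only numpy, scipy, OpenCV 4.12 (cv2) and the standard library are available. Lean on these libraries where they do the work, as an engineer would, in place of code of your own. Each camera call takes 0.05 s, during which the arm holds its last target.

## Task

The round speaker was set down turned the wrong way on its charging dock and is not charging. With a fingertip push its orange carry tab round (do not take the tab between the fingers) until it points over the dock's nose with the green lamp, so that the notch beneath the tab meets the dock's steel key pin, then press the speaker down until it is fully home on the dock. Never lift the speaker, and leave the other things on the table where they are.

Things in the scene. Friction and masses are not known exactly. Their poses are not given: they have to be found in the camera images.
- dock: White round charging dock, fixed to the table: a disc 128 mm across, its upper face 8 mm above the table, with a black nose 26 mm wide and 8 mm high reaching 88 mm from the centre. Origin: centre of its underside; x points along the nose, z up.
- dock_key (a point): Top of the dock's fixed steel key pin: 9 mm in diameter with a domed top, 42 mm from the dock's centre along the nose direction; its top is 17 mm above the table.
- dock_lamp (a point): The green charge lamp (11 mm across) on top of the dock's nose, 81 mm from the dock's centre in the same direction as the key pin, 9 mm above the table. It stays in view from above.
- dock_spigot (a point): Top of the black spigot in the middle of the dock, 23 mm across, 30 mm above the table. It stands in a socket (26 mm wide, 24 mm deep) in the speaker's underside with 1.5 mm play all round, so the speaker turns on it but cannot slide off sideways.
- dock_collar (a joint): Grey collar (68 mm across) round the spigot; it carries the speaker. 0 = up (the start), 0.010 m = fully down. No spring: it slides stiffly (12 N friction, of which the speaker's weight gives 3 to 4.5 N), so pressing it down takes about 8 to 10 N on the speaker, and it stays where it is left.
- speaker: Round loose portable speaker, 100 mm across, 44 mm tall, about 0.36 kg. Origin: centre of its underside; z up; x points along its carry tab. Its underside is 18 mm above the table at the start (1 mm clear above the key pin) and 8 mm when home on the dock's face.
- speaker_tab (a point): Middle of the speaker's orange carry tab, 66 mm from the speaker's axis, 27 mm above its underside. The tab is a stiff block, 18 mm wide, 14 mm high, sticking out radially from 50 to 78 mm from the axis. A push of 1 to 3 N on its flank turns the speaker, which stays where it is left. It starts 45 to 180 degrees from the dock's nose, to either side.
- speaker_notch (a point): Middle of the notch at the height of the speaker's underside, 42 mm from its axis, straight below the tab: a radial slot in the light grey skirt, 14 mm wide, 24 mm high, open below and at the side. Over dock_key (within about 3 mm) the speaker can be pressed down; elsewhere it stops half way, tilted on the pin, and can be turned on from there.
- speaker_top (a point): Centre of the speaker's flat top (black pad 60 mm across), 44 mm above its underside: the place to press. 62 mm above the table at the start, 52 mm when home.
- mug: Blue ceramic mug, 80 mm across and 92 mm tall, loose, to be left alone. Origin: centre of its underside.
- remote: White remote control, 150 x 42 x 16 mm, lying loose, to be left alone. Origin: centre of its underside; x along its length.
- display: Loose smart display on a grey foot, 178 mm wide, about 120 mm tall, leaning back, to be left alone. Origin: about the middle of its underside; its screen faces -x.
- wooden_box: Loose wooden keepsake box 67 x 97 mm, 107 mm tall, to be left alone. Origin: centre of its underside.

How it is judged (in metres and radians):
At the end, for the whole second after the job is handed in: The speaker is home on the dock: its underside within 2.5 mm of the dock's face (collar at least 7.5 mm down), level within 3 degrees, its notch within 5 mm of the key pin, at rest; the mug, remote, display and wooden box are within 20 mm of where they stood (z of speaker in the frame of dock below 0.0105 m and value of joint dock_collar above 0.0075 m and horizontal distance between speaker_notch and dock_key below 0.005 m and angle between speaker's own z axis and vertical below 0.05 rad and linear speed of speaker below 0.02 m/s and distance of each of mug, remote, display, wooden_box from where it was at the start of the episode below 0.02 m); the robot touches nothing.
It fails at once if the speaker is lifted off its dock (more than 6 mm above its starting height) (z of speaker in the frame of dock above 0.024 m).
It fails at once if a bystander is pushed more than 20 mm or lifted (distance of any of mug, remote, display, wooden_box from where it was at the start of the episode above 0.02 m).
It fails at once if the tab is taken between the fingers (the grasp point inside the tab's width and height while the fingers touch the speaker) (contact force between the fingers and speaker above 1 N and x of the grasp point in the frame of speaker between 0.05 and 0.09 m and y of the grasp point in the frame of speaker between -0.006 and 0.006 m and z of the grasp point in the frame of speaker between 0 and 0.046 m).
It also fails if it takes over 48 s, if anything falls off the work surface, if the arm or the gripper's body presses on something with over 40 N, if the wrist force passes 120 N, or if a joint passes its speed limit or range.

## Working session

There is one attempt and no reset: what is moved stays moved. The work goes in short steps, Python scripts to look and compute and a shell command to move; the robot and the scene stay as the last step left them, time stands still between calls to the robot, and variables do not carry over. Pictures are saved under pics/ and viewed, and the job is handed in when it is done.

```bash
ls; mkdir -p pics; python3 - <<'E'
from workcell import bot
import cv2
s=bot.read_state();print(s);print(bot.tcp_to_tips)
for n in("top","side"):
    c=bot.read_camera(n);cv2.imwrite(f"pics/{n}0.png",c["frame"][:,:,::-1]);print({k:v for k,v in c.items() if k!="frame"})
E
```

```text
pics
{'time': 0.0, 'q': array([ 6.24193370e+01,  2.75487707e+01,  9.14918488e+01, -1.50039936e-03,
        6.10238401e+01, -2.66878409e+00]), 'qvel': array([ 0.0457858 , -0.03108084,  0.09695176,  0.01936815,  0.00449817,
       -0.01411199]), 'effort': array([-4.27688705e-03, -9.50626087e+01, -4.30191600e+01, -3.87312821e-04,
        1.16274739e-02,  7.00753026e-05]), 'tcp_pos': array([0.27360304, 0.58921017, 0.24169702]), 'eef_rot': array([ -91.50296687,   89.93552705, -116.41411822]), 'force': array([-0.03028491,  0.23334686, -0.29187925]), 'wrist_torque': array([-0.03235551, -0.02606351,  0.02212079]), 'width': 0.08507207336872893}
0.011
{'fx': 511.66880822323395, 'fy': 511.66880822323395, 'cx': 271.0708272350317, 'cy': 205.07255150550282, 'rvec': array([ 2.05841056, -2.13514418,  0.25033534]), 'tvec': array([0.00600034, 0.65076714, 1.15848651])}
{'fx': 493.7085233941701, 'fy': 493.7085233941701, 'cx': 274.75242185081834, 'cy': 195.89272805338626, 'rvec': array([ 2.15125786, -0.26137596,  0.11498322]), 'tvec': array([-0.62297757,  0.1652968 ,  1.24562979])}
```

View pics/top0.png

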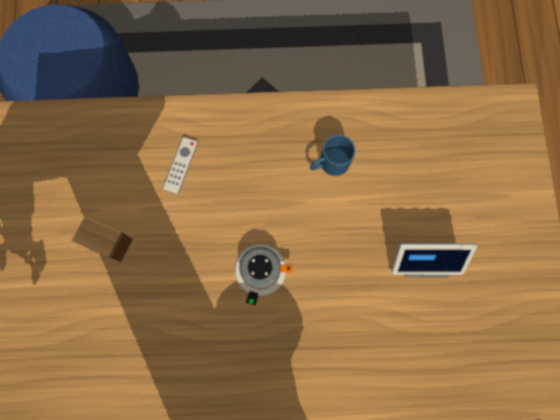

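View pics/side0.png

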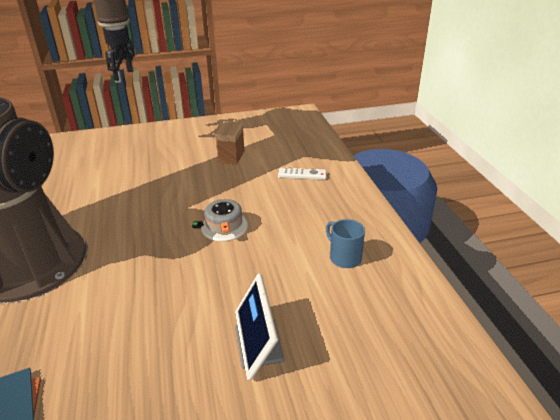

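The top view shows the speaker at about (261,268), its orange tab at (288,268), and the green lamp at (252,299). In the side view the tab is at (225,227) and the lamp at (196,224). Next I triangulate these points.

```bash
cat > h.py <<'E'
import numpy as np, cv2
from workcell import bot
def P(c): 
    R=cv2.Rodrigues(c["rvec"])[0]; return R,c["tvec"],np.array([[c["fx"],0,c["cx"]],[0,c["fy"],c["cy"]],[0,0,1]])
def tri(ca,ua,cb,ub):
    M=[]
    for c in(ca,cb):
        R,t,K=P(c);M.append(K@np.c_[R,t])
    X=cv2.triangulatePoints(M[0],M[1],np.array(ua,float).reshape(2,1),np.array(ub,float).reshape(2,1));X=(X[:3]/X[3]).ravel()
    return X,[np.round(proj(c,X)-u,1) for c,u in((ca,ua),(cb,ub))]
def proj(c,X):
    R,t,K=P(c);p=K@(R@np.asarray(X,float)+t);return p[:2]/p[2]
def onz(c,u,z):
    R,t,K=P(c);d=R.T@np.linalg.inv(K)@np.array([u[0],u[1],1.]);o=-R.T@t;return o+d*(z-o[2])/d[2]
def blob(f,lo,hi,win,):
    x0,y0,x1,y1=win;h=cv2.cvtColor(f,cv2.COLOR_RGB2HSV)[y0:y1,x0:x1];m=cv2.inRange(h,np.array(lo),np.array(hi))
    ys,xs=np.nonzero(m);return (xs.mean()+x0,ys.mean()+y0) if len(xs) else None,len(xs)
OR=((4,190,120),(16,255,255));GR=((45,120,60),(85,255,255))
TW=(215,220,320,330);SW=(180,190,265,250)
def look(tag):
    t=bot.read_camera("top");s=bot.read_camera("side")
    for n,c,w in(("top",t,TW),("side",s,SW)):
        x0,y0,x1,y1=w
        k=5
        cv2.imwrite(f"pics/{n}_{tag}.png",cv2.resize(c["frame"][y0:y1,x0:x1,::-1],None,fx=k,fy=k,interpolation=cv2.INTER_CUBIC))
    return t,s
E
python3 - <<'E'
from h import *
t,s=look("a")
for n,cl in(("or",OR),("gr",GR)):
    a,na=blob(t["frame"],*cl,TW);b,nb=blob(s["frame"],*cl,SW);print(n,a,na,b,nb)
    if a and b:print(tri(t,a,s,b))
    print(onz(t,a,.045 if n=="or" else .009))
E
```

```text
or (np.float64(286.48648648648646), np.float64(268.3783783783784)) 74 (np.float64(225.66666666666666), np.float64(231.0)) 3
(array([ 0.5000534 , -0.0496661 ,  0.03650162]), [array([0. , 0.5]), array([ 0.5, -0.1])])
[ 0.50024425 -0.049412    0.045     ]
gr (np.float64(250.875), np.float64(300.8333333333333)) 24 (np.float64(194.84615384615384), np.float64(223.23076923076923)) 13
(array([0.42692239, 0.03969444, 0.01005523]), [array([0. , 0.6]), array([ 0.5, -0.1])])
[0.42837204 0.03977834 0.009     ]
```

```bash
ls pics
```

```text
side0.png
side_a.png
top0.png
top_a.png
```

View pics/top_a.png

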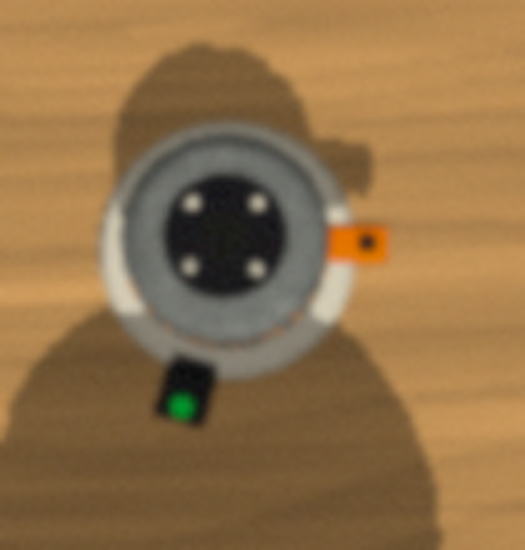

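View pics/side_a.png

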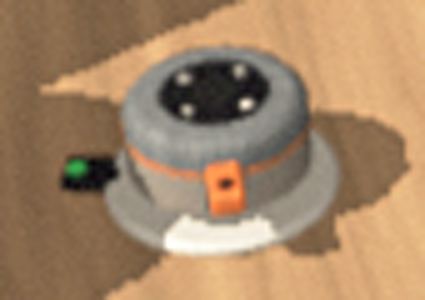

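```bash
python3 - <<'E'
from h import *
from scipy.spatial.transform import Rotation as Ro
t=bot.read_camera("top");s=bot.read_camera("side")
def pad(c,w):
    x0,y0,x1,y1=w;g=c["frame"][y0:y1,x0:x1].max(2);m=(g<60).astype(np.uint8)
    n,l,st,ce=cv2.connectedComponentsWithStats(cv2.morphologyEx(m,cv2.MORPH_CLOSE,np.ones((3,3))))
    i=1+np.argmax(st[1:,4]);
    cs,_=cv2.findContours((l==i).astype(np.uint8),0,2);e=cv2.fitEllipse(cv2.convexHull(cs[0]));return (e[0][0]+x0,e[0][1]+y0),e[1],st[i]
a=pad(t,(235,245,285,290));b=pad(s,(205,195,242,220));print(a,b)
X,r=tri(t,a[0],s,b[0]);print("top",X,r)
C=onz(t,a[0],.062);print(C)
L=onz(t,blob(t["frame"],*GR,TW)[0],.009);T=onz(t,blob(t["frame"],*OR,TW)[0],.052)
for n,p in(("lamp",L),("tab",T)):
    d=p-C;print(n,p,np.hypot(*d[:2]),np.degrees(np.arctan2(d[1],d[0])))
for k,p in dict(mug=(338,150),box=(120,246),disp=(435,250)).items():print(k,onz(t,p,.1))
S=bot.read_state();print(np.round(Ro.from_euler("xyz",S["eef_rot"],degrees=True).as_matrix(),3))
E
```

```text
((259.4395408630371, 266.653112411499), (23.522573471069336, 23.603092193603516), array([ 13,  10,  24,  24, 377], dtype=int32)) ((222.28258323669434, 208.24702548980713), (11.243597030639648, 20.902088165283203), array([  7,   8,  22,  12, 159], dtype=int32))
top [0.50312382 0.01515207 0.06354767] [array([0. , 0.6]), array([ 0.6, -0.1])]
[0.50478046 0.01518047 0.062     ]
lamp [0.42827014 0.04006206 0.009     ] 0.08045447351064433 161.98518397529213
tab [ 0.49964892 -0.0490501   0.052     ] 0.06443523471225807 -94.56780203192041
mug [ 0.77663804 -0.1852467   0.1       ]
box [0.56017435 0.33700737 0.1       ]
disp [ 0.52399923 -0.39350601  0.1       ]
[[-0.     0.421  0.907]
 [-0.     0.907 -0.421]
 [-1.    -0.     0.   ]]
```

```bash
python3 -m pendant '[[[2,-12,12.7],[-0.15,0,0],0],[[4,-24,25.4],[-0.3,0,0],0],[[8,-47.6,50.7],[-0.356,0,0],0],[[8,-47.6,50.7],[-0.356,0,0],0],[[8,-47.6,50.7],[-0.356,0,0],0],[[8,-47.6,50.7],[-0.356,0,0],0],[[8,-47.6,50.7],[-0.356,0,0],0],[[8,-47.6,50.7],[-0.356,0,0],0],[[8,-47.6,50.7],[-0.356,0,0],0],[[8,-47.6,50.7],[-0.356,0,0],0],[[8,-47.6,50.7],[-0.356,0,0],0],[[8,-47.6,50.7],[-0.356,0,0],0]]' 30; python3 - <<'E'
from h import *
from scipy.spatial.transform import Rotation as Ro
c=bot.read_camera("top");cv2.imwrite("pics/top1.png",c["frame"][:,:,::-1])
c=bot.read_camera("side");cv2.imwrite("pics/side1.png",c["frame"][:,:,::-1])
S=bot.read_state();print(S['q'],S['tcp_pos']);print(np.round(Ro.from_euler("xyz",S["eef_rot"],degrees=True).as_matrix(),3))
E
```

```text
time: 1.8
tcp_pos: [0.5343, -0.0591, 0.1619]
eef_rot: [-27.8, 90.0, -32.5]
force: [-0.1, 0.3, 0.4]
width: -0.0001
[-9.33453049e+00  2.42960156e+01  1.10975028e+02 -2.38958846e-03
  4.47473225e+01 -9.46918991e+01] [ 0.53326357 -0.05695941  0.16199725]
[[-0.     0.081  0.997]
 [ 0.     0.997 -0.081]
 [-1.    -0.    -0.   ]]
```

View pics/side1.png

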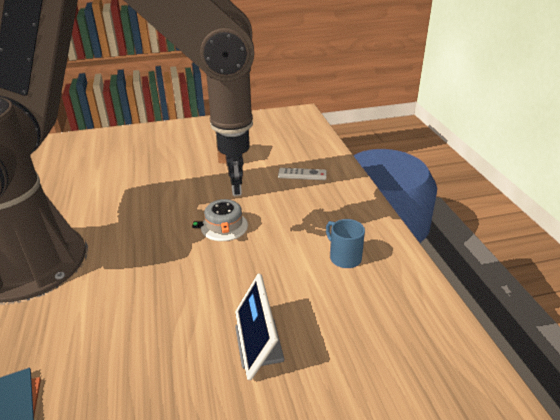

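View pics/top1.png

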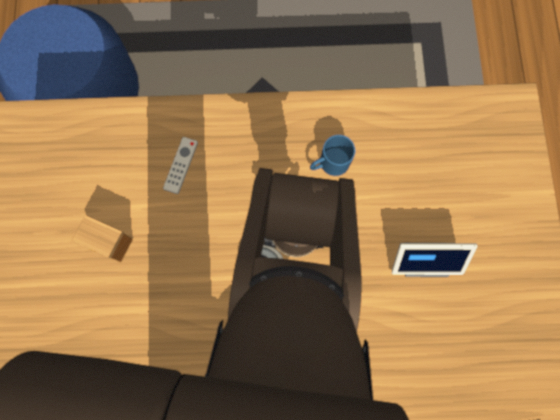

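The arm hides the speaker in the top view. In the side view the closed fingers stand above and on the far side of the tab, clear of it. I descend to put the tips beside the tab.

```bash
python3 -m pendant '[[[5,0,0],[0,0,0],0],[[9,0,0],[0,0,0],0],[[11.8,0,0],[0,0,0],0],[[11.8,0,0],[0,0,0],0],[[11.8,0,0],[0,0,0],0]]'; python3 - <<'E'
from h import *
from scipy.spatial.transform import Rotation as Ro
t,s=look("b")
C=np.array([.504,.015]);
S=bot.read_state();p=S["tcp_pos"];R=Ro.from_euler("xyz",S["eef_rot"],degrees=True).as_matrix();print(p)
# arc: tool-frame shifts for tab angle a, off 20mm, r 68
for a in range(-95,-206,-10):
    r=np.radians(a);u=np.array([np.cos(r),np.sin(r)]);v=np.array([-u[1],u[0]])
    q=C+.068*u+.020*v;d=R.T@np.r_[q-p[:2],0];print(a,np.round(q,4),np.round(d*100,2),"rx",round(np.radians(-(a+94.6)),3))
E
```

```text
time: 2.52
tcp_pos: [0.5334, -0.055, 0.0454]
eef_rot: [-1.8, 90.0, -6.3]
force: [0.6, -0.2, 0.5]
width: -0.0001
[ 0.53391244 -0.05544256  0.04575303]
-95 [ 0.518  -0.0545] [-0.   -0.03 -1.59] rx 0.007
-105 [ 0.5057 -0.0559] [-0.01 -0.26 -2.81] rx 0.182
-115 [ 0.4934 -0.0551] [-0.01 -0.28 -4.04] rx 0.356
-125 [ 0.4814 -0.0522] [-0.01 -0.09 -5.26] rx 0.531
-135 [ 0.4701 -0.0472] [-0.01  0.32 -6.43] rx 0.705
-145 [ 0.4598 -0.0404] [-0.02  0.92 -7.51] rx 0.88
-155 [ 0.4508 -0.0319] [-0.02  1.7  -8.47] rx 1.054
-165 [ 0.4435 -0.0219] [-0.02  2.63 -9.28] rx 1.229
-175 [ 0.438  -0.0109] [-0.02  3.7  -9.91] rx 1.403
-185 [0.4345 0.001 ] [ -0.02   4.85 -10.35] rx 1.578
-195 [0.4331 0.0133] [ -0.02   6.06 -10.58] rx 1.752
-205 [0.4339 0.0256] [ -0.02   7.3  -10.6 ] rx 1.927
```

View pics/side_b.png

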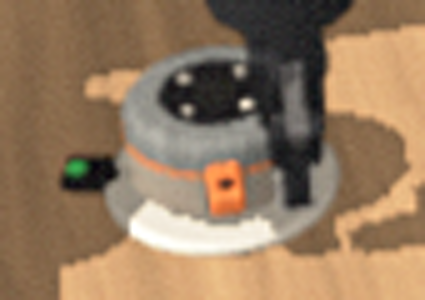

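The fingertip is beside the tab's far flank, at about (300,170) in the crop, with the tab at (225,187). Now I push the tab round along the arc.

```bash
python3 -m pendant '[[[0,0,-0.8],[0,0,0],0],[[0,0,-1.5],[0,0,0],0],[[0,-0.15,-2.2],[0.09,0,0],0],[[0,-0.26,-2.8],[0.18,0,0],0],[[0,-0.28,-3.4],[0.27,0,0],0],[[0,-0.28,-4.04],[0.356,0,0],0],[[0,-0.2,-4.65],[0.44,0,0],0],[[0,-0.09,-5.26],[0.53,0,0],0],[[0,-0.09,-5.26],[0.53,0,0],0]]'; python3 - <<'E'
from h import *
look("c")
E
```

```text
time: 3.75
tcp_pos: [0.4799, -0.0524, 0.0445]
eef_rot: [-154.0, 90.0, 171.1]
force: [0.2, 0.6, 0.9]
width: 0.0002
```

View pics/side_c.png

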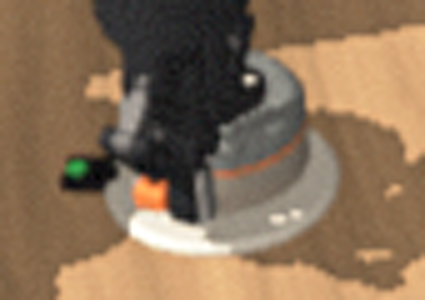

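The tab, at (150,195) in the crop, is turning with the finger. I compute the next arc section.

```bash
cat >arc.py <<'E'
from h import *
def arc(a0,angs,r=.068,off=.020):
    f=lambda a:(lambda u:r*u+off*np.array([-u[1],u[0]]))(np.array([np.cos(np.radians(a)),np.sin(np.radians(a))]))
    u=np.array([np.cos(np.radians(a0)),np.sin(np.radians(a0))]);y=-u;z=np.array([-u[1],u[0]])
    for a in angs:
        d=(f(a)-f(a0))*100;print(a,round(d@y,2),round(d@z,2),"rx",round(np.radians(a0-a),3))
E
python3 -c "
from arc import *
arc(-125,range(-131,-192,-6))"
```

```text
-131 -0.17 -0.72 rx 0.105
-137 -0.27 -1.46 rx 0.209
-143 -0.29 -2.2 rx 0.314
-149 -0.23 -2.94 rx 0.419
-155 -0.09 -3.67 rx 0.524
-161 0.12 -4.38 rx 0.628
-167 0.41 -5.06 rx 0.733
-173 0.76 -5.72 rx 0.838
-179 1.19 -6.33 rx 0.942
-185 1.67 -6.89 rx 1.047
-191 2.21 -7.4 rx 1.152
```

```bash
python3 -m pendant '[[[0,-0.17,-0.72],[0.105,0,0],0],[[0,-0.27,-1.46],[0.21,0,0],0],[[0,-0.29,-2.2],[0.314,0,0],0],[[0,-0.23,-2.94],[0.419,0,0],0],[[0,-0.09,-3.67],[0.524,0,0],0],[[0,0.12,-4.38],[0.628,0,0],0],[[0,0.41,-5.06],[0.733,0,0],0],[[0,0.76,-5.72],[0.838,0,0],0],[[0,1.19,-6.33],[0.942,0,0],0],[[0,1.67,-6.89],[1.047,0,0],0],[[0,2.21,-7.4],[1.152,0,0],0],[[0,2.21,-7.4],[1.152,0,0],0]]'; python3 - <<'E'
from h import *
look("d")
from scipy.spatial.transform import Rotation as Ro
S=bot.read_state();print(S['q'],S['tcp_pos']);print(np.round(Ro.from_euler("xyz",S["eef_rot"],degrees=True).as_matrix(),3))
from arc import arc
arc(-191,[-193,-195,-197,-198,-199])
E
```

```text
time: 5.35
tcp_pos: [0.4326, 0.0082, 0.0443]
eef_rot: [96.8, 90.0, -3.9]
force: [-0.6, -0.5, 0.3]
width: 0.0002
[-2.97773891e+00  3.04870689e+01  1.28530279e+02 -2.60277133e-03
  2.09670141e+01  7.70157507e+00] [0.43275527 0.00782395 0.04434695]
[[ 0.     0.983 -0.185]
 [-0.    -0.185 -0.983]
 [-1.     0.    -0.   ]]
-193 -0.07 -0.24 rx 0.035
-195 -0.12 -0.48 rx 0.07
-197 -0.17 -0.72 rx 0.105
-198 -0.19 -0.84 rx 0.122
-199 -0.21 -0.97 rx 0.14
```

View pics/side_d.png

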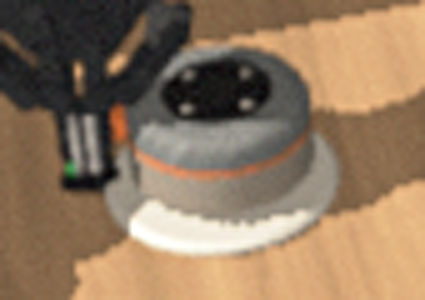

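```bash
python3 -m pendant '[[[0,-0.07,-0.24],[0.035,0,0],0],[[0,-0.12,-0.48],[0.07,0,0],0],[[0,-0.15,-0.6],[0.087,0,0],0],[[0,-0.15,-0.6],[0.087,0,0],0],[[0,-0.15,0.8],[0.087,0,0],0],[[-6,-0.15,1.5],[0.087,0,0],0],[[-12,-0.15,1.5],[0.087,0,0],0],[[-15,-0.15,5],[0.087,0,0],0],[[-15,-0.15,11],[0.087,0,0],0],[[-15,-0.15,17],[0.087,0,0],0],[[-15,-0.15,20],[0.087,0,0],0],[[-15,-0.15,20],[0.087,0,0],0]]'; python3 - <<'E'
from h import *
t,s=look("e")
from scipy.spatial.transform import Rotation as Ro
S=bot.read_state();print(S['q'],S['tcp_pos']);print(np.round(Ro.from_euler("xyz",S["eef_rot"],degrees=True).as_matrix(),3))
cv2.imwrite("pics/top2.png",t["frame"][:,:,::-1])
E
```

```text
time: 6.95
tcp_pos: [0.3924, -0.1906, 0.1943]
eef_rot: [41.7, 90.0, -64.3]
force: [0.5, 0.0, 0.5]
width: -0.0
[-2.96431371e+01  1.42998477e+01  1.21414201e+02  8.62093132e-03
  4.43156629e+01 -1.37145727e+01] [ 0.39264645 -0.18853905  0.19416199]
[[-0.     0.962 -0.275]
 [ 0.    -0.275 -0.962]
 [-1.    -0.    -0.   ]]
```

View pics/top2.png

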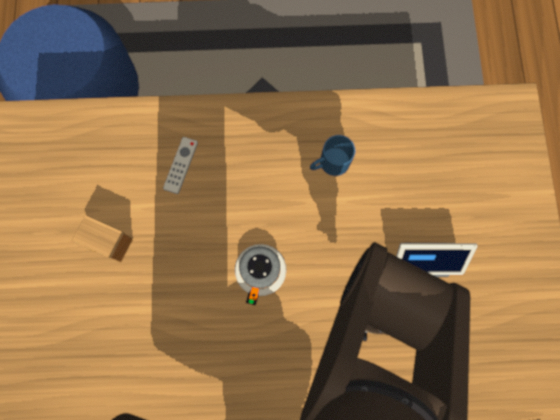

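View pics/side_e.png

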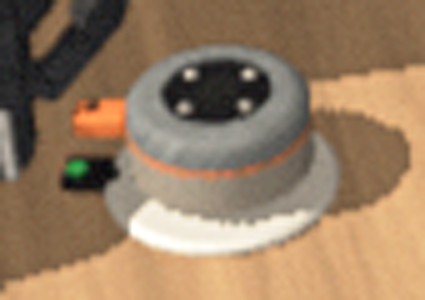

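```bash
cat > meas.py <<'E'
from h import *
def meas(tag,zt=.062):
    t,s=look(tag)
    f=t["frame"]
    x0,y0,x1,y1=235,245,285,290
    m=(f[y0:y1,x0:x1].max(2)<60).astype(np.uint8);m=cv2.morphologyEx(m,cv2.MORPH_CLOSE,np.ones((3,3)))
    n,l,st,ce=cv2.connectedComponentsWithStats(m);i=1+np.argmax(st[1:,4])
    cs,_=cv2.findContours((l==i).astype(np.uint8),0,2);e=cv2.fitEllipse(cv2.convexHull(cs[0]));c=(e[0][0]+x0,e[0][1]+y0)
    C=onz(t,c,zt);print("pad",c,e[1],C)
    # whole body: grey ring not used
    for n,cl,z in(("tab",OR,zt-.010),("lamp",GR,.009)):
        u,k=blob(f,*cl,(240,283,270,312));
        p=onz(t,u,z);d=p-C;print(n,u,k,p,np.hypot(*d[:2]),np.degrees(np.arctan2(d[1],d[0]))%360)
    us,k=blob(s["frame"],*OR,(185,200,206,222));ut,_=blob(f,*OR,(240,283,270,312));print("tab tri",us,k,tri(t,ut,s,us))
    ug,k=blob(s["frame"],*GR,(185,215,206,235));ut,_=blob(f,*GR,(240,283,270,312));print("lamp tri",ug,k,tri(t,ut,s,ug))
    cv2.imwrite(f"pics/topz_{tag}.png",cv2.resize(f[240:315,225:300,::-1],None,fx=8,fy=8,interpolation=cv2.INTER_CUBIC))
if __name__=="__main__":
    import sys;meas(sys.argv[1],float(sys.argv[2]))
E
python3 meas.py f .062
```

```text
pad (259.11252212524414, 266.0819549560547) (22.954801559448242, 23.106704711914062) [0.50616541 0.01591533 0.062     ]
tab (np.float64(253.65), np.float64(293.275)) 80 [0.44348875 0.03103952 0.052     ] 0.06447560640302802 166.43359012733399
lamp (np.float64(250.6818181818182), np.float64(301.3636363636364)) 22 [0.42711534 0.04028424 0.009     ] 0.0827209572802688 162.86694439088976
tab tri (np.float64(195.5), np.float64(214.0)) 2 (array([0.43727309, 0.03099156, 0.04703736]), [array([0.2, 2.8]), array([ 2.6, -0.6])])
lamp tri (np.float64(194.78571428571428), np.float64(223.35714285714286)) 14 (array([0.42619892, 0.04024847, 0.0092178 ]), [array([0. , 0.4]), array([ 0.4, -0.1])])
```

View pics/topz_f.png

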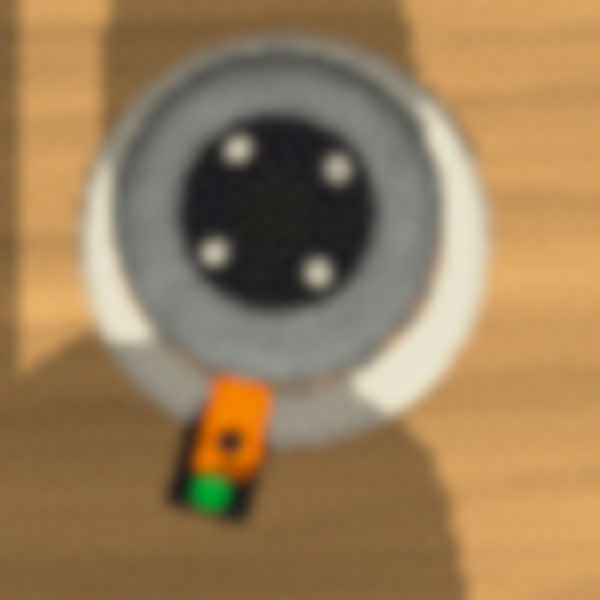

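```bash
python3 - <<'E'
from h import *
t=bot.read_camera("top")
D=onz(t,(260.6,270.0),.008);L=onz(t,(250.7,301.2),.009);T=onz(t,(225+239/8-.5,240+214/8-.5),.062)
hole=onz(t,(225+230/8-.5,240+440/8-.5),.052)
def a(p,q):d=p-q;return np.hypot(*d[:2]),np.degrees(np.arctan2(d[1],d[0]))%360
print(D,a(L,D))
d=[onz(t,(225+x/8,240+y/8),.062) for x,y in((238,150),(338,170),(317,272),(213,250))]
c=np.mean(d,0);print(c,a(hole,c),a(L,c))
now=[a(d[(i+1)%4],d[i]) for i in range(4)]
e=[onz(t,(215+x/5,220+y/5),.062) for x,y in((192,203),(258,203),(256,268),(190,266))]
old=[a(e[(i+1)%4],e[i]) for i in range(4)]
print([ (o[1]-n[1])%90 for o,n in zip(old,now)]); ce=np.mean(e,0);print(ce)
h0=onz(t,(215+367/5,220+242/5),.052);print("old hole",a(h0,ce))
# predicted pixels for tab angle given centre D
for k in(162,163.5,165,166.5):
    r=np.radians(k);print(k,proj(t,[c[0]+.066*np.cos(r),c[1]+.066*np.sin(r),.052]))
E
```

```text
[0.50272779 0.01369423 0.008     ] (np.float64(0.0797641107794304), np.float64(160.56916242560976))
[0.5056237  0.01486164 0.062     ] (np.float64(0.06720149051161818), np.float64(165.1660011671515)) (np.float64(0.08213266715230559), np.float64(162.00937008498903))
[np.float64(11.32729556704993), np.float64(9.874253344426904), np.float64(10.16270552564066), np.float64(12.240692077169513)]
[0.50396999 0.01434845 0.062     ]
old hole (np.float64(0.0682775108665641), np.float64(266.0279281396451))
162 [251.87676091 293.61213788]
163.5 [252.57959862 293.80549644]
165 [253.28747322 293.98013925]
166.5 [253.99988279 294.13593754]
```

The tab is at about 165°, and the nose is at 161–162° depending on which centre I use. It needs about 3.5° more.

```bash
python3 -m pendant '[[[0,-1.7,-6],[0,0,0],0],[[0,-1.7,-12],[0,0,0],0],[[2,-1.7,-17.5],[0,0,0],0],[[8,-1.7,-19],[0,0,0],0],[[13,-1.7,-19],[0,0,0],0],[[15,-1.7,-19],[0,0,0],0],[[15,-1.75,-19],[0,0,0],0],[[15,-1.8,-20],[0.03,0,0],0],[[15,-1.85,-20.5],[0.05,0,0],0],[[15,-1.9,-20.8],[0.06,0,0],0],[[15,-1.9,-20.95],[0.065,0,0],0],[[15,-1.9,-20.95],[0.065,0,0],0]]' && python3 -m pendant '[[[0,0,0.8],[0,0,0],0],[[-5,0,2],[0,0,0],0],[[-11,0,2],[0,0,0],0],[[-15,0,5],[0,0,0],0],[[-15,0,11],[0,0,0],0],[[-15,0,17],[0,0,0],0],[[-15,0,20],[0,0,0],0],[[-15,0,20],[0,0,0],0]]'; python3 meas.py g .062;  python3 -c "
from h import *
S=bot.read_state();print(S['q'],S['tcp_pos'],S['eef_rot'])"
```

```text
time: 8.7
tcp_pos: [0.4324, 0.0185, 0.0445]
eef_rot: [108.6, 90.0, -1.0]
force: [-0.4, 0.4, 0.0]
width: 0.0003
time: 9.7
tcp_pos: [0.3641, -0.1718, 0.1943]
eef_rot: [-24.8, 90.0, -134.6]
force: [0.4, -0.0, -0.4]
width: -0.0002
pad (259.10081672668457, 266.0380172729492) (22.850444793701172, 23.15085792541504) [0.50627081 0.01593992 0.062     ]
tab (np.float64(252.0), np.float64(292.87951807228916)) 83 [0.44455562 0.03491796 0.052     ] 0.06456725245751062 162.90680787659653
lamp (np.float64(250.6086956521739), np.float64(301.4347826086956)) 23 [0.42695098 0.04046727 0.009     ] 0.08302545335742605 162.8172940439892
[-2.93243156e+01  1.17461496e+01  1.25180360e+02  1.09253664e-02
  4.30998310e+01 -9.64626834e+00] [ 0.36474388 -0.17008118  0.19416063] [-115.46168261   89.97262292  134.85229111]Traceback (most recent call last):
  File "meas.py", line 18, in <module>
    import sys;meas(sys.argv[1],float(sys.argv[2]))
               ~~~~^^^^^^^^^^^^^^^^^^^^^^^^^^^^^^^^
  File "meas.py", line 14, in meas
    us,k=blob(s["frame"],*OR,(185,200,206,222));ut,_=blob(f,*OR,(240,283,270,312));print("tab tri",us,k,tri(t,ut,s,us))
                                                                                                        ~~~^^^^^^^^^^^
  File "h.py", line 9, in tri
    X=cv2.triangulatePoints(M[0],M[1],np.array(ua,float).reshape(2,1),np.array(ub,float).reshape(2,1));X=(X[:3]/X[3]).ravel()
                                                                      ~~~~~~~~~~~~~~~~~~~~~~~~~~^^^^^
ValueError: cannot reshape array of size 1 into shape (2,1)
```

The tab is now at 162.9° and the lamp at 162.8°, so they line up. The traceback came only from the extra side-view check. Next I go above the pad.

```bash
python3 -m pendant '[[[0,1.6,-5.5],[0,0,0],0],[[0,3.5,-11],[0,0,0],0],[[0,5.2,-16.5],[0,0,0],0],[[0,6.95,-22.1],[0,0,0],0],[[4,6.95,-22.1],[0,0,0],0],[[8,6.95,-22.1],[0,0,0],0],[[10.5,6.95,-22.1],[0,0,0],0],[[10.5,6.95,-22.1],[0,0,0],0],[[10.5,6.95,-22.1],[0,0,0],0]]';  python3 - <<'E'
from h import *
t,s=look("h")
S=bot.read_state();print(S['tcp_pos'],S['force'])
E
```

```text
time: 10.92
tcp_pos: [0.5051, 0.0155, 0.09]
eef_rot: [109.7, 90.0, 0.1]
force: [-0.2, -1.0, 0.6]
width: 0.0001
[0.5055279  0.01525052 0.09045471] [ 0.66504633  0.23909863 -0.13133565]
```

View pics/side_h.png

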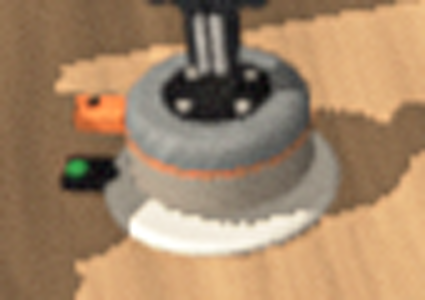

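The fingers are centred over the pad. I press in steps and watch the force.

```bash
python3 -m pendant '[[[0.8,0,0],[0,0,0],0],[[1.4,0,0],[0,0,0],0],[[1.7,0,0],[0,0,0],0],[[1.9,0,0],[0,0,0],0],[[2.1,0,0],[0,0,0],0],[[2.2,0,0],[0,0,0],0],[[2.2,0,0],[0,0,0],0]]'
```

```text
time: 11.9
tcp_pos: [0.5047, 0.0149, 0.0672]
eef_rot: [-70.0, 90.0, -179.6]
force: [-1.5, 0.6, 4.9]
width: 0.0001
```

```bash
python3 -m pendant '[[[0.15,0,0],[0,0,0],0],[[0.3,0,0],[0,0,0],0],[[0.4,0,0],[0,0,0],0],[[0.45,0,0],[0,0,0],0],[[0.45,0,0],[0,0,0],0]]'; python3 -m pendant '[[[0.05,0,0],[0,0,0],0],[[0.1,0,0],[0,0,0],0],[[0.1,0,0],[0,0,0],0]]'
```

```text
time: 12.52
tcp_pos: [0.5047, 0.015, 0.063]
eef_rot: [-60.1, 90.0, -169.7]
force: [-3.4, -0.5, 11.4]
width: -0.0004
time: 12.9
tcp_pos: [0.5047, 0.015, 0.0629]
eef_rot: [101.4, 90.0, -8.2]
force: [-8.7, -0.0, 36.1]
width: -0.0003
```

There is a hard stop at tip height 0.052 m, which is the home height. I retract and check.

```bash
python3 -m pendant '[[[-0.5,0,0],[0,0,0],0],[[-5,0,0],[0,0,0],0],[[-10,0,0],[0,0,0],0],[[-13,-1.8,5.5],[0,0,0],0],[[-13,-3.5,11],[0,0,0],0],[[-13,-5.2,16.5],[0,0,0],0],[[-13,-7,22],[0,0,0],0],[[-13,-7,22],[0,0,0],0],[[-13,-7,22],[0,0,0],0]]'; sed -i '/us,k=/d;/ug,k=/d' meas.py; python3 meas.py i .052; python3 - <<'E'
from h import *
c=bot.read_camera("top");cv2.imwrite("pics/top3.png",c["frame"][:,:,::-1])
for n in ("top","side"):
    a=cv2.imread(f"pics/{n}0.png")
# tab height from side
s=bot.read_camera("side")
for z in(.035,.045):print(z,proj(s,[.5047-.0628,.015+.0204,z]))
E
```

```text
time: 14.02
tcp_pos: [0.3652, -0.169, 0.1918]
eef_rot: [106.6, 90.0, -3.1]
force: [0.2, -0.1, 0.4]
width: 0.0003
pad (259.29296875, 266.53833770751953) (22.927696228027344, 23.130260467529297) [0.50624205 0.01573241 0.052     ]
tab (np.float64(252.25675675675674), np.float64(292.8243243243243)) 74 [0.44533673 0.03467046 0.042     ] 0.06378172416698358 162.7273082521861
lamp (np.float64(250.7), np.float64(301.5)) 20 [0.42678625 0.04024871 0.009     ] 0.08315210815877122 162.85224590589777
0.035 [200.11462024 215.84339825]
0.045 [199.73611441 212.85028954]
```

View pics/side_i.png

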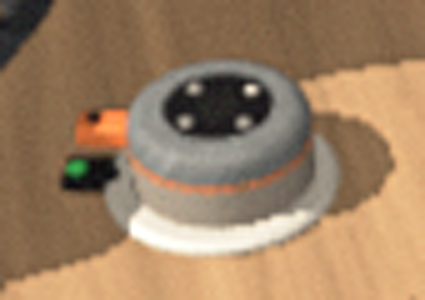

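View pics/topz_i.png

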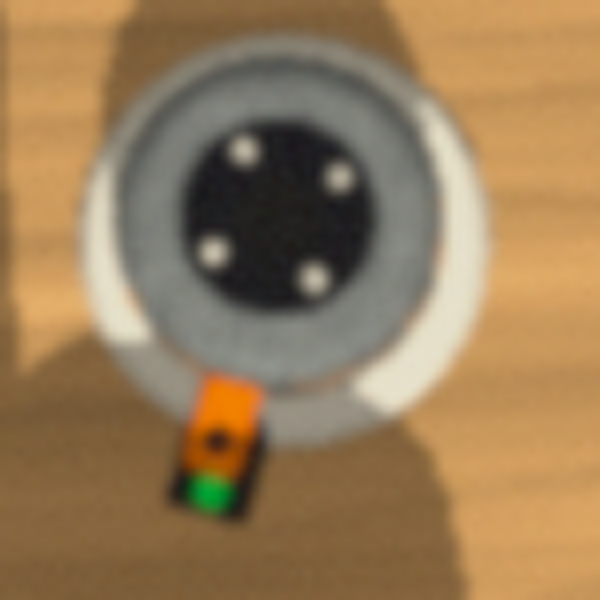

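View pics/top3.png

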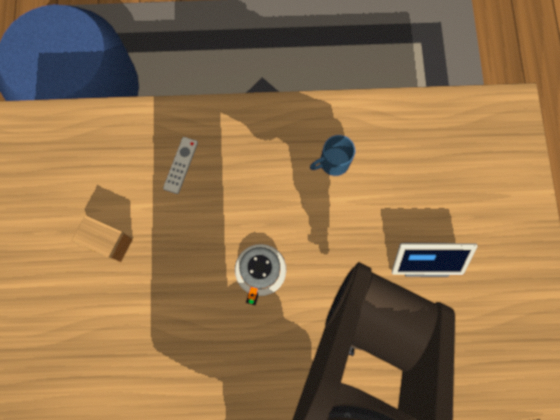

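The side view shows the speaker lower and apparently level, with the tab directly over the lamp and the bystanders in place. I check the height and tilt once more.

```bash
python3 - <<'E'
from h import *
t=bot.read_camera("top");s=bot.read_camera("side")
def dots(c,w):
    x0,y0,x1,y1=w;g=cv2.cvtColor(cv2.resize(c["frame"][y0:y1,x0:x1],None,fx=8,fy=8,interpolation=cv2.INTER_CUBIC),cv2.COLOR_RGB2GRAY)
    m=(g>125).astype(np.uint8);n,l,st,ce=cv2.connectedComponentsWithStats(m)
    return [( (ce[i][0]+.5)/8-.5+x0,(ce[i][1]+.5)/8-.5+y0,st[i,4]) for i in range(1,n) if st[i,4]>30]
A=dots(t,(248,255,271,279));B=dots(s,(211,203,236,219));print(np.round(A,1));print(np.round(B,1))
pts=[]
for a in A:
    best=min(((np.abs(np.concatenate(tri(t,a[:2],s,b[:2])[1])).max()+10*abs(tri(t,a[:2],s,b[:2])[0][2]-.055)/.01,b) for b in B),key=lambda k:k[0])
    X,r=tri(t,a[:2],s,best[1][:2]);pts.append(X);print(X,r)
print("mean",np.mean(pts,0))
E
```

```text
[[250.7 254.8 119. ]
 [269.2 255.7 451. ]
 [255.  258.3 385. ]
 [267.  261.7 314. ]
 [251.2 271.1 441. ]
 [263.9 274.5 432. ]
 [249.  277.2 571. ]
 [269.3 277.5 357. ]]
[[ 223.1  210.8 7988. ]
 [ 218.3  207.2  203. ]
 [ 229.8  207.5  311. ]
 [ 216.5  214.   209. ]
 [ 228.2  214.1  207. ]]
[0.52997437 0.03560883 0.04867927] [array([0.1, 2.4]), array([ 2.2, -0.6])]
[ 0.52198392 -0.00900231  0.06028753] [array([0.1, 3.4]), array([ 3.2, -0.9])]
[0.52442979 0.02528185 0.05537335] [array([0. , 0.7]), array([ 0.6, -0.2])]
[ 0.51539776 -0.003234    0.05511262] [array([0. , 0.6]), array([ 0.6, -0.1])]
[0.49436355 0.03534062 0.05481402] [array([0. , 0.6]), array([ 0.5, -0.1])]
[0.48540501 0.00540343 0.05479492] [array([0. , 0.5]), array([ 0.5, -0.1])]
[0.48749387 0.04113349 0.05008002] [array([-0.1, -2.3]), array([-2.1,  0.5])]
[ 0.49560457 -0.00789139  0.05711769] [array([-0. , -7.1]), array([-6.7,  1.4])]
mean [0.5068316  0.01533007 0.05453243]
```

```bash
python3 -c "
from workcell import bot
bot.finish_job()"
```

```text
the job is handed in; nothing more can be done
```

I turned the speaker about 103° clockwise with the closed fingertips against the tab's flank, corrected it once by about 3.5°, then pressed it down in the middle of its pad. I handed the job in at about 14 s of the 48 s allowed; it gave no verdict.

**Position:** the last pictures put the tab at 162.7° and the lamp at 162.9°. Measured from the dock's rim instead, the nose comes out at about 161°. That is a disagreement of 1 to 2°, or about 1.5 mm at the pin, which is within tolerance.

**Height and level:** pressing reached a hard stop with the fingertips at 0.052 m, which is the home height. The force there was 11 N, then 36 N once I pressed slightly past the stop. The four dots on the pad agree within 0.6 mm, so the speaker is level to under 1°. Their measured height, about 55 mm, reads about 3 mm above the expected 52 mm. The cameras also read the pad 1.5 mm high at the start, so part of that is their bias. The fingertip stop points to fully home.

**Other things:** in the last top view the mug, remote, display and box look unmoved (by eye, not measured), and the robot was clear of everything. One extra side-view check of the tab failed in my script and I did not repeat it.

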